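# Find the clip-on fan with play in its hinge pin and switch it off

### The job

One of the two clip-on fans rattles because its hinge pin is worn. Gently rock the housings by the round grip on top, first to the robot's left and then to its right, leaning on each side for a moment until it firmly pushes back, to feel which one has play; let that one rest where it flops, over to the right, and push its toggle fully over, away from you, to switch it off. Leave the sound fan switched on at its own lean, force neither, disturb nothing else and let go of everything.

Things in the scene. Friction and masses are not known exactly. Their poses are not given: they have to be found in the camera images.
- fan_p: One of two identical clip-on fans, fixed by an aluminium clamp to the front edge of the bamboo shelf (top 88 mm above the table). White round housing 110 mm across, 42 mm deep, its top 230 mm above the table. Origin on the table below the hinge pin; x points away from the grille (roughly away from the robot), y is the fan's sideways direction (roughly robot's left), z up.
- fan_p_head: fan_p : the rocking housing; origin on its hinge pin, which lies along the fan's x, 110 mm above the table, in a rubber bush. It only rocks, sideways along y. A sound fan yields 1 mm at the grip per 2 N and springs back; a worn one first moves at under 1 N, grip y from about -12 to +12 mm, stays where left, and pushes back (2 N a mm) only past those stops. 5 N is plenty; over 14 N sideways harms it. Start leans (up to 4 mm) tell nothing.
- fan_p_bush: fan_p : small rubber bush, 17 mm across, around the hinge pin inside the clamp's fork, between clamp and housing (origin on the pin). A sideways push at the grip twists it about the pin by 0.0033 rad for each N; it springs back.
- fan_p_grip (a point): fan_p : centre of the white round grip disc above the housing: 28 mm across (in the fan's y and z), 16 mm thick along the fan's x, centre 152 mm above the pin and 32 mm above the housing's top, nothing near it. Push it along the fan's y from above, with jaws loosely around it or shut beside it: a tight pinch brakes the rocking and feels like a stop.
- switch_p_tip (a point): fan_p : centre of the 26 mm black ball on the toggle of the switch box (70 x 50 mm, 25 mm high) that stands on the table 125 mm in front (-x) of this fan's origin. The steel stalk is 50 mm long from its pivot 22 mm above the table; ball 66 mm above the table at both ends. On: leans to the robot. Push it over along the fan's +x (1 to 2 N) for off; its ball travels 48 mm and stays where left.
- switch_p (a joint): fan_p : toggle angle, rad: 0 = on (leaning 0.5 rad towards the robot), 1.0 = fully off (leaning 0.5 rad away).
- fan_q: One of two identical clip-on fans, fixed by an aluminium clamp to the front edge of the bamboo shelf (top 88 mm above the table). White round housing 110 mm across, 42 mm deep, its top 230 mm above the table. Origin on the table below the hinge pin; x points away from the grille (roughly away from the robot), y is the fan's sideways direction (roughly robot's left), z up.
- fan_q_head: fan_q : the rocking housing; origin on its hinge pin, which lies along the fan's x, 110 mm above the table, in a rubber bush. It only rocks, sideways along y. A sound fan yields 1 mm at the grip per 2 N and springs back; a worn one first moves at under 1 N, grip y from about -12 to +12 mm, stays where left, and pushes back (2 N a mm) only past those stops. 5 N is plenty; over 14 N sideways harms it. Start leans (up to 4 mm) tell nothing.
- fan_q_bush: fan_q : small rubber bush, 17 mm across, around the hinge pin inside the clamp's fork, between clamp and housing (origin on the pin). A sideways push at the grip twists it about the pin by 0.0033 rad for each N; it springs back.
- fan_q_grip (a point): fan_q : centre of the white round grip disc above the housing: 28 mm across (in the fan's y and z), 16 mm thick along the fan's x, centre 152 mm above the pin and 32 mm above the housing's top, nothing near it. Push it along the fan's y from above, with jaws loosely around it or shut beside it: a tight pinch brakes the rocking and feels like a stop.
- switch_q_tip (a point): fan_q : centre of the 26 mm black ball on the toggle of the switch box (70 x 50 mm, 25 mm high) that stands on the table 125 mm in front (-x) of this fan's origin. The steel stalk is 50 mm long from its pivot 22 mm above the table; ball 66 mm above the table at both ends. On: leans to the robot. Push it over along the fan's +x (1 to 2 N) for off; its ball travels 48 mm and stays where left.
- switch_q (a joint): fan_q : toggle angle, rad: 0 = on (leaning 0.5 rad towards the robot), 1.0 = fully off (leaning 0.5 rad away).
- cup: White ceramic mug, 76 mm across, 85 mm high, loose on the table between the two switches; a bystander. Origin at the centre of its underside.
- funnel: Orange silicone funnel standing mouth down, 96 mm across, 95 mm high, loose on the table; a bystander. Origin at the centre of its underside.
- pan_lid: Steel saucepan lid, 170 mm across, 44 mm high with its black knob, loose on the table; a bystander. Origin at the centre of its underside.
- carousel: Spice carousel with a turning knob on top, 150 mm across, 167 mm high, standing on the table; a bystander. Origin at the centre of its underside.
- jar: Amber glass jar, 48 mm across, 75 mm high, on the shelf between the fans; a bystander. Origin at the centre of its underside.

How it is judged (in metres and radians):
On the way, in this order (a step that is already met when the one before it is completed fails the run):
1. a fan with play is held leant against the left end of its play, with some load ((y of fan_p_grip in the frame of fan_p above 0.0132 m or y of fan_q_grip in the frame of fan_q above 0.0132 m)), for 0.2 s.
2. then against the right end, with some load ((y of fan_p_grip in the frame of fan_p below -0.0132 m or y of fan_q_grip in the frame of fan_q below -0.0132 m)), for 0.2 s.
3. then that fan, resting over to the right, has its toggle pushed over to off (((value of joint switch_p above 0.85 rad and y of fan_p_grip in the frame of fan_p below -0.008 m) or (value of joint switch_q above 0.85 rad and y of fan_q_grip in the frame of fan_q below -0.008 m))), for 0.2 s.
At the end, for the whole second after the job is handed in: The worn fan's housing rests over to the robot's right (its grip more than 8 mm to that side of centre) and its toggle is at least 0.85 rad over (off); the sound fan's toggle is still on (under 0.15 rad) and its grip within 4 mm of where it started; bystanders within 20 mm of theirs ((((value of joint switch_p above 0.85 rad and y of fan_p_grip in the frame of fan_p below -0.008 m) and value of joint switch_q below 0.15 rad and distance of fan_q_grip from where it was at the start of the episode below 0.004 m) or ((value of joint switch_q above 0.85 rad and y of fan_q_grip in the frame of fan_q below -0.008 m) and value of joint switch_p below 0.15 rad and distance of fan_p_grip from where it was at the start of the episode below 0.004 m)) and distance of each of cup, funnel, pan_lid, carousel, jar from where it was at the start of the episode below 0.02 m); the robot touches nothing.
It fails at once if a fan's housing is forced: its rubber bush twisted by more than 0.0526 rad, which is a sideways push of 16 N at the grip (angle between the z axis of fan_p_bush and the z axis of fan_p, either way round above 0.0526 rad or angle between the z axis of fan_q_bush and the z axis of fan_q, either way round above 0.0526 rad).
It fails at once if a fan with no play found is switched off (toggle over while its housing does not rest to the right) ((value of joint switch_p above 0.5 rad and y of fan_p_grip in the frame of fan_p above -0.006 m) or (value of joint switch_q above 0.5 rad and y of fan_q_grip in the frame of fan_q above -0.006 m)).
It fails at once if a bystander is moved more than 20 mm (distance of any of cup, funnel, pan_lid, carousel, jar from where it was at the start of the episode above 0.02 m).
It also fails if it takes over 64 s, if anything falls off the work surface, if the arm or the gripper's body presses on something with over 40 N, if the wrist force passes 120 N, or if a joint passes its speed limit or range.

### The arm

A 7-joint arm with a two-finger parallel gripper is mounted at the origin on the work surface. World frame = base frame: x ahead of the robot, y to its left, z up, the work surface at z = 0. Lengths are in m, angles in degrees, forces in N, time in s.
With the tool pointing down it reaches from about 0.425 to 0.875 m from the base axis. Payload 4.7 kg.
Tool frame: the origin (TCP) lies between the finger pads; the fingertips stand 19 mm ahead of it and the grasp point (between the pads) is the TCP; x points along the fingers, z is the direction in which the jaws open and shut, and the axes are right-handed (so a half turn about x gives the same grasp; the last joint's range is limited). The gripper opens to 87 mm and grips with 3 to 60 N. Pads are 19 mm wide; open, the fingers measure 117 mm over their backs; the gripper's body (75 mm by 190 mm) begins 51 mm behind the grasp point.
Start: joints at [67.959, 18.392, -4.016, 83.108, 1.295, 78.541, -3.26], TCP at [0.252, -0.599, 0.242] pointing down, gripper open.
Joint ranges: [-163.93, 163.93], [-17.29, 119.83], [-79.2, 71.16], [3.27, 140.29], [-89.18, 269.18], [5.43, 117.66], [-154.24, 154.24]. Speed limits (degrees/s): [147.25, 147.25, 180, 180, 180, 180, 180].

### API

Orientations are given as [roll, pitch, yaw] about the fixed x, y, z axes, in that order (R = Rz(yaw) Ry(pitch) Rx(roll)).
In Python, from cell import monitor, read_camera, camera_model, env, regions_of gives the robot as it stands. The module is installed in compiled form; this text tells all that it offers.
- The arm moves only by the tool step_arm, never from a script. Its argument "deltas" is a list of rows, each a list of 5 numbers: the gripper's target within -1 to 1 (fully open at 1, half-way at 0, shut at -1), then the shift along the tool's x, y, z in m, then the turn about the tool's x in degrees. A call has 1 to 12 rows; each row is the pose to reach, as a shift and turn from the pose commanded when the call began, along the tool's axes at that moment; what a row does not reach only later rows make up. A row lasts 1/8 s, in which the tool goes at most 62.5 mm and 10.7 degrees, less where a joint would pass 70% of its speed; a pose out of reach is approached as far as the arm can. A call with a gripper value outside its range is refused whole. The fingers move at their own pace and stop on an object; "newtons" is the grip in N (left out, the last holds). Time passes only in rows, so rows that repeat a pose let the fingers close. It gives the time, the measured TCP pose, the force and the opening at its end, in the units of the state.
- monitor.get_obs(): the state, without advancing time (a new reading comes with each control period).
- read_camera(name): name is "side" or "top" or "wrist"; returns (picture, depth): 400x640x3 uint8, red, green, blue; 400x640 float32, m along the optical axis (not along the pixel's ray), 0 where there is no reading.
- camera_model(name): a dict with "fx", "fy", "cx", "cy" (pixels), "xyz" and "attitude" of the camera in the world. Camera axes: x right, y down, z forward; pixel columns grow to the right and rows downward; lengths in m; the calibration is good to about 2 mm. A picture is of the moment at which its call begins: read the wrist's pose just before it. camera_model takes no time and is no camera call; for the wrist camera it gives the pose at the moment of the call.
- env.sign_off(): hands the job in, once; it reports no verdict.
Trained networks look in the newest picture that a camera, given by its name, has taken for a name from the list of things; names that differ only in an ending like _2 or _b are one class to them, and where a whole thing is asked for, a point or a joint stands for the part that bears it (a point fixed in the world has none). Each returns a list of dicts, best first, with "p" (0 to 1); they miss things now and then, are a little off and sometimes report something else, mostly with a low value. They report only what shows in the picture. A call takes as long as a camera call.
- regions_of(camera, thing): "pixels" (400x640 bool, what is visible of it) and "pixel" ([column, row] in pixels, amid what is visible of it).
The state is a dict: "time_s": time; "qpos": joint angles; "joint_velocities": joint speeds; "effort": joint torques, N m; "tool_pos": TCP position; "tool_rot": TCP orientation; "force": force on the tool from outside, world axes, zero at the start; "wrist_torque": the same for the moment, N m; "grip_width": finger opening in m.
Only numpy, scipy, OpenCV 4.12 (cv2) and the standard library are available. Lean on these libraries where they do the work, as an engineer would, in place of code of your own. Each camera call takes 0.05 s, during which the arm holds its last target. There are 200 camera calls.

## Working session

There is one attempt and no reset: what is moved stays moved. The work goes in short steps, Python scripts to look and compute and a tool call to move; the robot and the scene stay as the last step left them, time stands still between calls to the robot, and variables do not carry over. Pictures are saved under pics/ and viewed, about 8 in all and at most 12, crops included, and the job is handed in when it is done.

Besides the shell and the picture viewer there is one more tool, called after "Emit:" as name(argument=value, ...) on one line, values as JSON. step_arm: Moves the arm, as the interface text tells. Its arguments: {"type":"object","properties":{"deltas":{"type":"array"},"newtons":{"type":"number"}},"required":["deltas"]}

```bash
mkdir -p pics
cat > h.py <<'E'
import numpy as np, cv2
from scipy.spatial.transform import Rotation as R
from cell import monitor, read_camera, camera_model, env, regions_of
def cloud(cam,d):
    m=camera_model(cam); v,u=np.mgrid[:400,:640]
    P=np.stack([(u-m['cx'])/m['fx']*d,(v-m['cy'])/m['fy']*d,d],-1)
    a=np.array(m['attitude'],float)
    Rm=a if a.shape==(3,3) else R.from_euler('xyz',a,degrees=True).as_matrix()
    return P@Rm.T+np.array(m['xyz'])
E
python3 - <<'E'
from h import *
print(monitor.get_obs())
ims=[]
for c in ['top','side']:
    im,d=read_camera(c); print(c,camera_model(c)); ims.append(im)
    cv2.imwrite(f'pics/{c}0.png',im[...,::-1])
    W=cloud(c,d)
    for t in ['fan_p','fan_p_head','fan_p_grip','switch_p_tip','fan_q','switch_q_tip','cup','funnel','pan_lid','carousel','jar']:
        for r in regions_of(c,t)[:3]:
            m=r['pixels']&(d>0); X=W[m]
            print(c,t,round(r['p'],2),np.round(r['pixel']),m.sum(),np.round(np.median(X,0),3) if len(X) else '',np.round(np.percentile(X,[2,98],axis=0),3).tolist() if len(X) else '')
E
```

```text
{'time_s': 0.0, 'qpos': array([67.95727418, 18.43912349, -4.01394653, 83.17539158,  1.2958002 ,
       78.54032439, -3.26364925]), 'joint_velocities': array([ 0.01200654,  0.04876158,  0.01786007, -0.10306485,  0.08053106,
        0.03676852,  0.0298859 ]), 'effort': array([-1.03101549e-04, -4.91281343e+01, -4.04138966e-01, -3.12526488e+01,
       -6.38929149e-02,  4.35393071e-02,  1.61611210e-04]), 'tool_pos': array([ 0.25214725, -0.59853803,  0.24045625]), 'tool_rot': array([-176.31676139,   89.89021534,  116.53073133]), 'force': array([-0.48866201, -0.1787038 , -0.28070421]), 'wrist_torque': array([-0.00399538,  0.01348069,  0.00754545]), 'grip_width': 0.08725470903522249}
top {'fx': 398.5236420633962, 'fy': 398.5236420633962, 'cx': 323.4419046880256, 'cy': 199.8776649050535, 'xyz': array([0.34694293, 0.05660299, 1.32537589]), 'attitude': array([-168.03341845,   -0.23664322,  -89.50831436])}
top fan_p 0.82 [308. 183.] 1302 [0.636 0.097 0.147] [[0.498, 0.047, 0.004], [0.673, 0.144, 0.275]]
top fan_p 0.75 [404. 189.] 1405 [ 0.625 -0.188  0.142] [[0.487, -0.246, 0.003], [0.666, -0.14
[... 2820 characters left out ...]
 363.] 4082 [0.575 0.512 0.081] [[0.518, 0.445, 0.007], [0.645, 0.57, 0.168]]
side funnel 0.75 [405. 148.] 602 [ 0.476 -0.339  0.03 ] [[0.439, -0.371, 0.003], [0.522, -0.312, 0.092]]
side pan_lid 0.65 [327. 358.] 3997 [0.397 0.398 0.014] [[0.324, 0.315, 0.004], [0.476, 0.466, 0.044]]
side carousel 0.62 [228. 362.] 3960 [0.574 0.512 0.082] [[0.518, 0.447, 0.01], [0.643, 0.569, 0.168]]
side carousel 0.56 [338. 120.] 972 [ 0.636 -0.18   0.196] [[0.617, -0.245, 0.125], [0.665, -0.138, 0.273]]
side carousel 0.37 [346. 140.] 1868 [ 0.623 -0.181  0.128] [[0.484, -0.243, 0.0], [0.663, -0.14, 0.267]]
side jar 0.76 [285. 159.] 197 [ 0.723 -0.02   0.162] [[0.702, -0.042, 0.121], [0.745, -0.002, 0.167]]
```

Run:
```python
from h import *
st={}
for c in ['top','side']:
    im,d=read_camera(c); st[c]=(im,cloud(c,d))
for y0 in (0.095,-0.19):
  for c in ['top','side']:
    W=st[c][1].reshape(-1,3); I=st[c][0].reshape(-1,3).astype(int)
    def sel(x0,x1,z0,z1,dy=.07): return (W[:,0]>x0)&(W[:,0]<x1)&(abs(W[:,1]-y0)<dy)&(W[:,2]>z0)&(W[:,2]<z1)
    def pr(n,m): print(y0,c,n,m.sum(),np.round(W[m].mean(0),4),np.round(np.percentile(W[m],[3,97],axis=0),4).tolist())
    pr('grip',sel(.58,.72,.245,.29)); pr('house',sel(.58,.70,.13,.232))
    m=sel(.58,.70,.13,.232); 
    pr('ball',sel(.45,.58,.053,.095)); pr('box',sel(.43,.6,.018,.030))
    b=sel(.43,.6,.018,.030)
    r=cv2.minAreaRect((W[b][:,:2]*1000).astype(np.float32)); print('boxrect',r)
    # top ridge of housing: yaw
    h=sel(.58,.70,.2,.232); r=cv2.minAreaRect((W[h][:,:2]*1000).astype(np.float32)); print('houserect',r)
im=np.vstack([cv2.resize(st['top'][0][120:320,170:490],(640,400)),cv2.resize(st['side'][0][80:280,190:510],(640,400))])
cv2.imwrite('pics/a.png',cv2.resize(im,(480,600))[...,::-1])
```

```text
0.095 top grip 78 [0.6533 0.0986 0.2701] [[0.6471, 0.0863, 0.2526], [0.6628, 0.1113, 0.2782]]
0.095 top house 645 [0.6483 0.0949 0.2001] [[0.6331, 0.0466, 0.1336], [0.6737, 0.1463, 0.2307]]
0.095 top ball 94 [0.5132 0.0712 0.0765] [[0.4956, 0.0261, 0.0558], [0.5487, 0.112, 0.0887]]
0.095 top box 205 [0.5341 0.0995 0.0251] [[0.4978, 0.0772, 0.0202], [0.5642, 0.1259, 0.0292]]
boxrect ((529.4019165039062, 77.79183959960938), (96.69506072998047, 70.21900939941406), 86.19727325439453)
houserect ((655.0629272460938, 96.27668762207031), (100.18069458007812, 42.99435043334961), 86.86347198486328)
0.095 side grip 114 [0.6512 0.1053 0.2664] [[0.6448, 0.0915, 0.2494], [0.6615, 0.1154, 0.277]]
0.095 side house 1013 [0.6476 0.112  0.1922] [[0.6309, 0.0492, 0.135], [0.6733, 0.1539, 0.2296]]
0.095 side ball 279 [0.513  0.0586 0.0713] [[0.4904, 0.0268, 0.0543], [0.5508, 0.1164, 0.0862]]
0.095 side box 373 [0.5257 0.0986 0.0244] [[0.4937, 0.0327, 0.0187], [0.5611, 0.13, 0.029]]
boxrect ((527.4622192382812, 78.04994201660156), (109.32890319824219, 71.54428100585938), 86.818359375)
houserect ((653.8079
[... 622 characters left out ...]
-195.1979217529297), (99.92372131347656, 43.031227111816406), 85.23876953125)
-0.19 side grip 90 [ 0.6398 -0.1869  0.2659] [[0.6328, -0.2011, 0.2495], [0.6505, -0.1759, 0.2774]]
-0.19 side house 815 [ 0.6368 -0.1794  0.1906] [[0.6172, -0.2434, 0.1352], [0.6643, -0.139, 0.2298]]
-0.19 side ball 60 [ 0.4922 -0.1756  0.0714] [[0.4824, -0.1881, 0.0602], [0.5029, -0.1675, 0.0822]]
-0.19 side box 240 [ 0.5159 -0.1772  0.024 ] [[0.4835, -0.2052, 0.0188], [0.5496, -0.1556, 0.0289]]
boxrect ((516.2332153320312, -180.8389434814453), (55.961517333984375, 70.63494110107422), 81.10140228271484)
houserect ((641.7823486328125, -188.92381286621094), (97.53981018066406, 44.55899429321289), 83.32667541503906)
```

View pics/a.png

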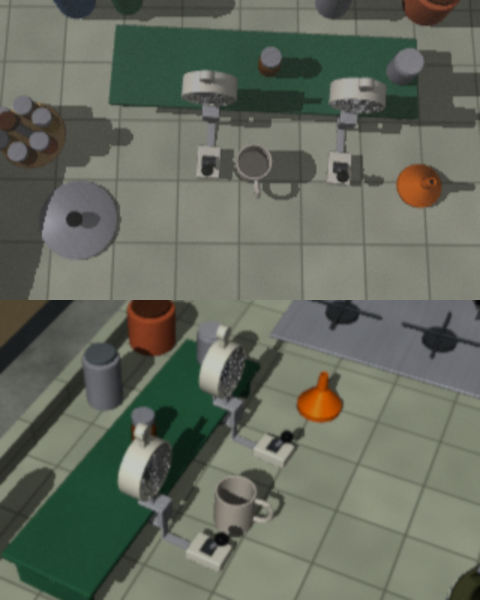

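```bash
cat >> h.py <<'E'
def plan(p,yaw=None):
    """tool-frame shift to world p; turn about tool x so tool z is along +-y of a frame at yaw"""
    o=monitor.get_obs(); Rt=R.from_euler('xyz',o['tool_rot'],degrees=True).as_matrix()
    s=Rt.T@(np.array(p)-o['tool_pos']); out=[np.round(s,4).tolist()]
    if yaw is not None:
        y=np.radians(yaw); t=Rt.T@np.array([-np.sin(y),np.cos(y),0])
        a=np.degrees(np.arctan2(-t[1],t[2])); out.append(round((a+90)%180-90,2))
    print('t',o['time_s'],'pos',np.round(o['tool_pos'],4),'F',np.round(o['force'],2),'w',round(o['grip_width'],4),'axes',np.round(Rt,3).tolist(),'plan',out)
E
python3 -c "
from h import *
plan([.6425,-.194,.36],-4.7); plan([.252,-.599,.36],-4.7)"
```

```text
t 1.3 pos [ 0.2524 -0.599   0.2416] F [ 0.19 -0.06  0.43] w 0.087 axes [[-0.0, 0.922, 0.388], [-0.0, 0.388, -0.922], [-1.0, -0.0, 0.0]] plan [[-0.1185, 0.5168, -0.2217], np.float64(27.55)]
t 1.3 pos [ 0.2524 -0.599   0.2416] F [ 0.19 -0.06  0.43] w 0.087 axes [[-0.0, 0.922, 0.388], [-0.0, 0.388, -0.922], [-1.0, -0.0, 0.0]] plan [[-0.1184, -0.0004, -0.0002], np.float64(27.55)]
```

Emit:
step_arm(deltas=[[0, -0.06, 0, 0, 5], [0, -0.118, 0.02, -0.01, 10], [0, -0.118, 0.075, -0.032, 15], [0, -0.118, 0.13, -0.055, 20], [0, -0.118, 0.185, -0.079, 25], [0, -0.118, 0.24, -0.103, 27.5], [0, -0.118, 0.295, -0.126, 27.5], [0, -0.118, 0.35, -0.15, 27.5], [0, -0.118, 0.405, -0.174, 27.5], [0, -0.118, 0.46, -0.197, 27.5], [0, -0.118, 0.5168, -0.2217, 27.5], [0, -0.118, 0.5168, -0.2217, 27.5]])

```text
time_s: 2.8
tool_pos: [0.6455, -0.1867, 0.3583]
tool_rot: [-176.4, 89.7, 89.6]
force: [-0.5, -0.5, 0.0]
grip_width: 0.0434
```

```bash
python3 -c "
from h import *
plan([.6425,-.194,.265],-4.7)
im,d=read_camera('wrist');cv2.imwrite('pics/w1.png',im[...,::-1])
W=cloud('wrist',d).reshape(-1,3)
m=(abs(W[:,0]-.64)<.05)&(abs(W[:,1]+.19)<.05)&(W[:,2]>.245)&(W[:,2]<.285)
print(m.sum(),W[m].mean(0),np.percentile(W[m],[2,98],axis=0) if m.any() else '')"
```

```text
t 2.8 pos [ 0.6455 -0.1867  0.3583] F [-0.54 -0.52  0.01] w 0.0434 axes [[0.0, 0.998, -0.07], [0.005, -0.07, -0.998], [-1.0, -0.0, -0.005]] plan [[0.0933, -0.0024, 0.008], np.float64(0.67)]
879 [ 0.64249636 -0.19586043  0.26936877] [[ 0.63251699 -0.20881592  0.25122463]
 [ 0.64915739 -0.1828788   0.27583088]]
```

View pics/w1.png

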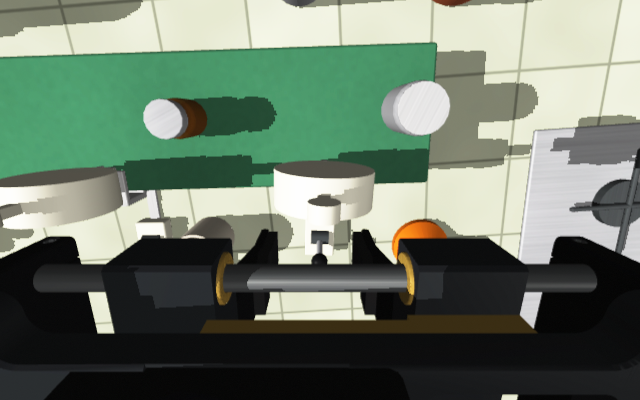

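Emit:
step_arm(deltas=[[0, 0, -0.002, 0.009, 0.6], [0, 0, -0.002, 0.009, 0.6], [0, 0.04, -0.002, 0.009, 0.6], [0, 0.08, -0.002, 0.009, 0.6], [0, 0.093, -0.002, 0.009, 0.6], [0, 0.093, -0.002, 0.009, 0.6]])

```text
time_s: 3.6
tool_pos: [0.6391, -0.2027, 0.266]
tool_rot: [-117.8, 89.9, 146.9]
force: [1.0, 3.4, -1.7]
grip_width: 0.044
```

```bash
python3 -c "
from h import *
plan([.6425,-.1955,.265],-4.7)"
```

```text
t 3.6 pos [ 0.6391 -0.2027  0.266 ] F [ 1.05  3.43 -1.68] w 0.044 axes [[-0.002, 0.996, -0.092], [0.001, -0.092, -0.996], [-1.0, -0.002, -0.001]] plan [[0.001, 0.0027, -0.0075], np.float64(-0.57)]
```

Emit:
step_arm(deltas=[[0, 0, 0.002, -0.007, 0], [0, 0, 0.002, -0.007, 0], [0, 0, 0.002, -0.007, 0], [0, 0, 0.002, -0.007, 0], [0, 0, 0.002, -0.007, 0], [0, 0, 0.002, -0.007, 0]])

```text
time_s: 4.35
tool_pos: [0.6424, -0.1962, 0.2665]
tool_rot: [-14.5, 90.0, -109.8]
force: [0.2, -0.8, 0.3]
grip_width: 0.0436
```

```bash
cat > g.py <<'E'
from h import *
import sys
x0,y0=map(float,sys.argv[1:3])
for c in ['top','side']:
    im,d=read_camera(c); W=cloud(c,d).reshape(-1,3)
    m=(abs(W[:,0]-x0)<.02)&(abs(W[:,1]-y0)<.05)&(W[:,2]>.245)&(W[:,2]<.282)&(im.reshape(-1,3).min(1)>110)
    h=(abs(W[:,0]-x0)<.04)&(abs(W[:,1]-y0)<.08)&(W[:,2]>.18)&(W[:,2]<.232)
    print(c,m.sum(),np.round(W[m].mean(0),4) if m.any() else '', h.sum(),np.round(W[h].mean(0),4) if h.any() else '')
E
python3 -c "
from h import *
plan([.6425,-.1955,.265],-4.7)"; python3 g.py .6425 -.195
```

```text
t 4.35 pos [ 0.6424 -0.1962  0.2665] F [ 0.19 -0.83  0.26] w 0.0436 axes [[-0.0, 0.996, -0.092], [-0.0, -0.092, -0.996], [-1.0, -0.0, 0.0]] plan [[0.0015, 0.0, -0.0007], np.float64(-0.56)]
top 0  306 [ 0.6319 -0.1898  0.2128]
side 0  489 [ 0.6388 -0.172   0.2091]
```

Emit:
step_arm(deltas=[[0, 0, 0, -0.003, 0], [0, 0, 0, -0.006, 0], [0, 0, 0, -0.008, 0], [0, 0, 0, -0.009, 0], [0, 0, 0, -0.01, 0], [0, 0, 0, -0.01, 0], [0, 0, 0, -0.01, 0], [0, 0, 0, -0.01, 0]])

```text
time_s: 5.45
tool_pos: [0.6433, -0.1862, 0.2665]
tool_rot: [-44.2, 90.0, -139.4]
force: [0.5, -0.8, 0.1]
grip_width: 0.0434
```

Emit:
step_arm(deltas=[[0, 0, 0, -0.001, 0], [0, 0, 0, -0.002, 0], [0, 0, 0, -0.002, 0], [0, 0, 0, -0.002, 0]])

```text
time_s: 5.95
tool_pos: [0.6435, -0.1846, 0.2666]
tool_rot: [0.8, 90.0, -94.5]
force: [-1.0, -2.0, 0.0]
grip_width: 0.0432
```

Emit:
step_arm(deltas=[[0, 0, 0, -0.0005, 0], [0, 0, 0, -0.001, 0], [0, 0, 0, -0.001, 0], [0, 0, 0, -0.001, 0]])

```text
time_s: 6.45
tool_pos: [0.6436, -0.1836, 0.2666]
tool_rot: [11.6, 90.0, -83.6]
force: [-0.5, -3.6, 1.1]
grip_width: 0.0439
```

Emit:
step_arm(deltas=[[0, 0, 0, -0.0005, 0], [0, 0, 0, -0.001, 0], [0, 0, 0, -0.001, 0], [0, 0, 0, -0.001, 0]])

```text
time_s: 6.95
tool_pos: [0.6436, -0.1829, 0.2667]
tool_rot: [8.7, 89.9, -86.5]
force: [-0.3, -6.0, 1.5]
grip_width: 0.0432
```

Emit:
step_arm(deltas=[[0, 0, 0, 0.007, 0], [0, 0, 0, 0.014, 0], [0, 0, 0, 0.018, 0], [0, 0, 0, 0.021, 0], [0, 0, 0, 0.022, 0], [0, 0, 0, 0.023, 0], [0, 0, 0, 0.023, 0], [0, 0, 0, 0.023, 0], [0, 0, 0, 0.023, 0]])

```text
time_s: 8.07
tool_pos: [0.6418, -0.2039, 0.2666]
tool_rot: [173.8, 89.9, 78.6]
force: [0.6, 5.3, 0.4]
grip_width: 0.0434
```

Emit:
step_arm(deltas=[[0, 0, 0, 0.001, 0], [0, 0, 0, 0.001, 0], [0, 0, 0, 0.001, 0], [0, 0, 0, 0.001, 0]])

```text
time_s: 8.57
tool_pos: [0.6419, -0.2044, 0.2666]
tool_rot: [174.7, 89.9, 79.5]
force: [0.5, 6.2, 0.8]
grip_width: 0.0437
```

Emit:
step_arm(deltas=[[0, 0, 0, -0.006, 0], [0, 0, 0, -0.01, 0], [0, 0, 0, -0.01, 0], [0, -0.05, 0, -0.01, 0], [0, -0.09, 0, -0.01, 0], [0, -0.095, -0.003, -0.06, -2.2], [0, -0.095, -0.006, -0.115, -2.2], [0, -0.095, -0.009, -0.17, -2.2], [0, -0.095, -0.012, -0.225, -2.2], [0, -0.095, -0.015, -0.28, -2.2], [0, -0.095, -0.016, -0.301, -2.2], [0, -0.095, -0.016, -0.301, -2.2]])

```text
time_s: 10.07
tool_pos: [0.6531, 0.0961, 0.3614]
tool_rot: [5.8, 90.0, -87.1]
force: [-0.1, -1.0, 0.5]
grip_width: 0.0434
```

Emit:
step_arm(deltas=[[0, 0, 0, 0, 0], [0, 0, 0, 0, 0]])

```text
time_s: 10.32
tool_pos: [0.6536, 0.0922, 0.3615]
tool_rot: [8.5, 89.9, -84.8]
force: [0.0, 0.4, -0.4]
grip_width: 0.0434
```

```bash
python3 g.py .6425 -.195; python3 -c "
from h import *
plan([.6535,.0965,.265],-3.1)
im,d=read_camera('wrist')
W=cloud('wrist',d).reshape(-1,3)
m=(abs(W[:,0]-.65)<.05)&(abs(W[:,1]-.095)<.05)&(W[:,2]>.245)&(W[:,2]<.285)
print(m.sum(),W[m].mean(0),np.percentile(W[m],[2,98],axis=0) if m.any() else '')"
```

```text
top 0  497 [ 0.64   -0.1885  0.2148]
side 0  513 [ 0.6393 -0.1726  0.2092]
t 10.425 pos [0.6534 0.0932 0.3616] F [-0.18 -0.29 -0.66] w 0.0436 axes [[0.0, 0.998, -0.056], [-0.001, -0.056, -0.998], [-1.0, 0.0, 0.001]] plan [[0.0966, -0.0001, -0.0033], np.float64(-0.11)]
850 [0.65567817 0.10210687 0.2691824 ] [[0.64588173 0.08932921 0.25045305]
 [0.66203358 0.11512888 0.27553164]]
```

Emit:
step_arm(deltas=[[0, 0, 0.001, -0.009, 0], [0, 0, 0.001, -0.009, 0], [0, 0, 0.001, -0.009, 0], [0, 0.04, 0.001, -0.009, 0], [0, 0.08, 0.001, -0.009, 0], [0, 0.095, 0.001, -0.009, 0], [0, 0.095, 0.001, -0.009, 0], [0, 0.095, 0.001, -0.009, 0]])

```text
time_s: 11.48
tool_pos: [0.6555, 0.1044, 0.2686]
tool_rot: [101.7, 89.8, 8.7]
force: [0.6, -0.0, 0.8]
grip_width: 0.0435
```

Emit:
step_arm(deltas=[[0, 0, 0, -0.004, 0], [0, 0, 0, -0.008, 0], [0, 0, 0, -0.01, 0], [0, 0, 0, -0.012, 0], [0, 0, 0, -0.012, 0], [0, 0, 0, -0.012, 0], [0, 0, 0, -0.012, 0]])

```text
time_s: 12.35
tool_pos: [0.6552, 0.1161, 0.2664]
tool_rot: [-73.7, 90.0, -166.8]
force: [-0.1, 0.0, 0.1]
grip_width: 0.0433
```

Emit:
step_arm(deltas=[[0, 0, 0, -0.001, 0], [0, 0, 0, -0.002, 0], [0, 0, 0, -0.002, 0], [0, 0, 0, -0.002, 0]])

```text
time_s: 12.85
tool_pos: [0.6554, 0.1178, 0.2665]
tool_rot: [-6.7, 90.0, -99.8]
force: [0.7, -0.4, 0.4]
grip_width: 0.0431
```

Emit:
step_arm(deltas=[[0, 0, 0, -0.001, 0], [0, 0, 0, -0.002, 0], [0, 0, 0, -0.002, 0], [0, 0, 0, -0.002, 0]])

```text
time_s: 13.35
tool_pos: [0.6555, 0.1196, 0.2665]
tool_rot: [-6.1, 90.0, -99.2]
force: [-0.1, -2.3, 0.2]
grip_width: 0.0437
```

Emit:
step_arm(deltas=[[0, 0, 0, -0.001, 0], [0, 0, 0, -0.0015, 0], [0, 0, 0, -0.0015, 0], [0, 0, 0, -0.0015, 0]])

```text
time_s: 13.85
tool_pos: [0.6556, 0.1211, 0.2665]
tool_rot: [-7.7, 90.0, -100.8]
force: [0.2, -4.9, 0.2]
grip_width: 0.0433
```

Emit:
step_arm(deltas=[[0, 0, 0, -0.001, 0], [0, 0, 0, -0.001, 0], [0, 0, 0, -0.001, 0], [0, 0, 0, -0.001, 0]])

```text
time_s: 14.35
tool_pos: [0.6556, 0.122, 0.2664]
tool_rot: [-4.1, 89.9, -97.2]
force: [0.2, -5.3, -0.4]
grip_width: 0.0436
```

Emit:
step_arm(deltas=[[0, 0, 0, 0.008, 0], [0, 0, 0, 0.016, 0], [0, 0, 0, 0.022, 0], [0, 0, 0, 0.026, 0], [0, 0, 0, 0.03, 0], [0, 0, 0, 0.033, 0], [0, 0, 0, 0.036, 0], [0, 0, 0, 0.038, 0], [0, 0, 0, 0.038, 0], [0, 0, 0, 0.038, 0]])

```text
time_s: 15.6
tool_pos: [0.6535, 0.0846, 0.2664]
tool_rot: [-38.5, 90.0, -131.5]
force: [-0.3, 0.7, 0.4]
grip_width: 0.0439
```

Emit:
step_arm(deltas=[[0, 0, 0, 0.001, 0], [0, 0, 0, 0.002, 0], [0, 0, 0, 0.003, 0], [0, 0, 0, 0.003, 0], [0, 0, 0, 0.003, 0]])

```text
time_s: 16.23
tool_pos: [0.6534, 0.0816, 0.2665]
tool_rot: [1.3, 90.0, -91.8]
force: [0.2, 0.3, 0.1]
grip_width: 0.0437
```

Emit:
step_arm(deltas=[[0, 0, 0, 0.001, 0], [0, 0, 0, 0.002, 0], [0, 0, 0, 0.002, 0], [0, 0, 0, 0.002, 0]])

```text
time_s: 16.73
tool_pos: [0.6533, 0.0795, 0.2665]
tool_rot: [-6.2, 90.0, -99.2]
force: [0.7, 0.7, 0.3]
grip_width: 0.0436
```

Emit:
step_arm(deltas=[[0, 0, 0, 0.001, 0], [0, 0, 0, 0.002, 0], [0, 0, 0, 0.002, 0], [0, 0, 0, 0.002, 0]])

```text
time_s: 17.23
tool_pos: [0.6532, 0.0776, 0.2665]
tool_rot: [-8.0, 90.0, -101.1]
force: [0.0, 0.5, -0.4]
grip_width: 0.0436
```

Emit:
step_arm(deltas=[[0, 0, 0, 0.001, 0], [0, 0, 0, 0.0015, 0], [0, 0, 0, 0.0015, 0], [0, 0, 0, 0.0015, 0]])

```text
time_s: 17.73
tool_pos: [0.6531, 0.0763, 0.2665]
tool_rot: [136.3, 90.0, 43.3]
force: [0.0, 0.7, -0.5]
grip_width: 0.0437
```

Emit:
step_arm(deltas=[[0, 0, 0, 0.001, 0], [0, 0, 0, 0.0015, 0], [0, 0, 0, 0.0015, 0], [0, 0, 0, 0.0015, 0]])

```text
time_s: 18.23
tool_pos: [0.653, 0.075, 0.2665]
tool_rot: [-168.4, 90.0, 98.6]
force: [0.6, 2.7, 0.8]
grip_width: 0.0434
```

Emit:
step_arm(deltas=[[0, 0, 0, 0.001, 0], [0, 0, 0, 0.0015, 0], [0, 0, 0, 0.0015, 0], [0, 0, 0, 0.0015, 0]])

```text
time_s: 18.73
tool_pos: [0.6529, 0.0736, 0.2665]
tool_rot: [-177.1, 90.0, 89.8]
force: [0.3, 4.5, 0.1]
grip_width: 0.0438
```

Emit:
step_arm(deltas=[[0, 0, 0, 0.0006, 0], [0, 0, 0, 0.0008, 0], [0, 0, 0, 0.0008, 0], [0, 0, 0, 0.0008, 0]])

```text
time_s: 19.23
tool_pos: [0.6529, 0.0726, 0.2665]
tool_rot: [-179.3, 90.0, 87.7]
force: [0.1, 6.2, -0.8]
grip_width: 0.0432
```

Emit:
step_arm(deltas=[[0, 0, 0, -0.006, 0], [0, 0, 0, -0.0115, 0], [0, 0, 0, -0.0115, 0], [0, 0, 0, -0.0115, 0], [0, -0.05, 0, -0.0115, 0], [0, -0.09, 0, -0.0115, 0], [-1, -0.09, -0.05, -0.0115, 0], [-1, -0.09, -0.11, -0.0115, 0], [-1, -0.09, -0.17, -0.0115, 0], [-1, -0.09, -0.22, -0.0115, 0], [-1, -0.09, -0.22, -0.0115, 0], [-1, -0.09, -0.22, -0.0115, 0]])

```text
time_s: 20.72
tool_pos: [0.4344, 0.095, 0.357]
tool_rot: [69.4, 89.9, -23.7]
force: [1.3, 0.4, 0.7]
grip_width: 0.0015
```

Run:
```python
from h import *
plan([.445,.107,.25],-3.1); print(camera_model('wrist')['xyz'])
for c in ['top','side']:
    im,d=read_camera(c); W=cloud(c,d).reshape(-1,3); I=im.reshape(-1,3)
    for n,m in dict(grip=(abs(W[:,0]-.654)<.02)&(abs(W[:,1]-.095)<.05)&(W[:,2]>.245)&(W[:,2]<.285),
        ball=(abs(W[:,0]-.525)<.06)&(abs(W[:,1]-.105)<.03)&(W[:,2]>.053)&(W[:,2]<.09)&(I.max(1)<90),
        gripR=(abs(W[:,0]-.6425)<.02)&(abs(W[:,1]+.195)<.05)&(W[:,2]>.245)&(W[:,2]<.285)).items():
        if m.any(): print(c,n,m.sum(),np.round(W[m].mean(0),4),np.round(np.percentile(W[m],[3,97],axis=0),4).tolist())
```

```text
t 20.725 pos [0.4344 0.095  0.357 ] F [1.31 0.37 0.65] w 0.0015 axes [[0.002, 0.999, -0.054], [-0.001, -0.054, -0.999], [-1.0, 0.002, 0.001]] plan [[0.107, 0.0097, -0.0126], np.float64(0.0)]
[0.50911648 0.09256974 0.49919386]
top grip 77 [0.6527 0.0823 0.2704] [[0.6462, 0.0699, 0.2547], [0.6622, 0.0946, 0.2782]]
top gripR 83 [ 0.6422 -0.1933  0.2701] [[0.6356, -0.2079, 0.2508], [0.6517, -0.1814, 0.2801]]
side grip 113 [0.6502 0.0898 0.2656] [[0.6437, 0.0751, 0.2468], [0.6608, 0.0998, 0.2767]]
side ball 73 [0.5031 0.1105 0.0719] [[0.4929, 0.0997, 0.0614], [0.5146, 0.1181, 0.0818]]
side gripR 89 [ 0.6398 -0.1868  0.2662] [[0.6327, -0.2033, 0.2485], [0.6503, -0.1769, 0.2773]]
```

```bash
python3 -c "
from h import *
print(np.round(monitor.get_obs()['qpos'],1))"
```

```text
[  15.5   -8.4  -27.3   98.2   -3.9   89.2 -104.6]
```

Emit:
step_arm(deltas=[[-1, 0.01, 0.02, -0.0126, 10]])

```text
time_s: 20.95
tool_pos: [0.4558, 0.1065, 0.347]
tool_rot: [103.5, 89.9, 0.1]
force: [0.0, -0.6, -0.1]
grip_width: 0.0006
```

```bash
python3 -c "
from h import *
print(np.round(monitor.get_obs()['qpos'],1));plan([.455,.107,.2],-3.1)"
```

```text
[  15.7   -5.3  -29.5   96.7   -2.6   87.8 -117. ]
t 20.95 pos [0.4558 0.1065 0.347 ] F [ 0.04 -0.61 -0.08] w 0.0006 axes [[0.001, 0.973, -0.232], [0.0, -0.232, -0.973], [-1.0, 0.001, -0.0]] plan [[0.147, -0.001, -0.0003], np.float64(-10.3)]
```

Emit:
step_arm(deltas=[[-1, 0, 0, 0, -10.6], [-1, 0, 0, 0, -21.2], [-1, 0, 0, 0, -31.8], [-1, 0, 0, 0, -42.4], [-1, 0, 0, 0, -53], [-1, 0, 0, 0, -63.6], [-1, 0, 0, 0, -74.2], [-1, 0, 0, 0, -84.8], [-1, 0, 0, 0, -95.4], [-1, 0, 0, 0, -106], [-1, 0, 0, 0, -116], [-1, 0, 0, 0, -126]])

```text
time_s: 22.45
tool_pos: [0.4555, 0.1069, 0.3458]
tool_rot: [138.3, 89.9, 161.6]
force: [0.1, 0.8, 0.3]
grip_width: 0.0003
```

Emit:
step_arm(deltas=[[-1, 0, 0, 0, -10.6], [-1, 0, 0, 0, -21.2], [-1, 0, 0, 0, -31.8], [-1, 0, 0, 0, -42.4], [-1, 0, 0, 0, -53], [-1, 0, 0, 0, -64], [-1, 0, 0, 0, -64]])

```text
time_s: 23.32
tool_pos: [0.4553, 0.107, 0.3458]
tool_rot: [81.8, 89.9, 168.7]
force: [-0.2, 0.2, 0.4]
grip_width: 0.0006
```

Run:
```python
from h import *
plan([.455,.107,.067],-3.1); print(np.round(monitor.get_obs()['qpos'],1),camera_model('wrist')['xyz'])
c='top'
im,d=read_camera('wrist'); W=cloud('wrist',d).reshape(-1,3)
m=(abs(W[:,0]-.525)<.06)&(abs(W[:,1]-.105)<.03)&(W[:,2]>.053)&(W[:,2]<.09)
if m.any(): print(m.sum(),W[m].mean(0),np.percentile(W[m],[3,97],axis=0))
im,d=read_camera('top'); cv2.imwrite('pics/b.png',cv2.resize(im[140:300,220:460],(720,480))[...,::-1])
```

```text
t 23.325 pos [0.4553 0.107  0.3458] F [-0.15  0.15  0.36] w 0.0006 axes [[-0.002, -0.998, 0.055], [0.0, 0.055, 0.998], [-1.0, 0.002, 0.0]] plan [[0.2788, -0.0001, -0.0], np.float64(-0.07)]
[  6.1  -5.1 -20.8  97.1  -1.9  87.8  72.3] [0.38005649 0.11259411 0.48798912]
244 [0.50085163 0.10597171 0.07303393] [[0.4913032  0.09486669 0.0655782 ]
 [0.51232161 0.11664465 0.07766801]]
```

View pics/b.png

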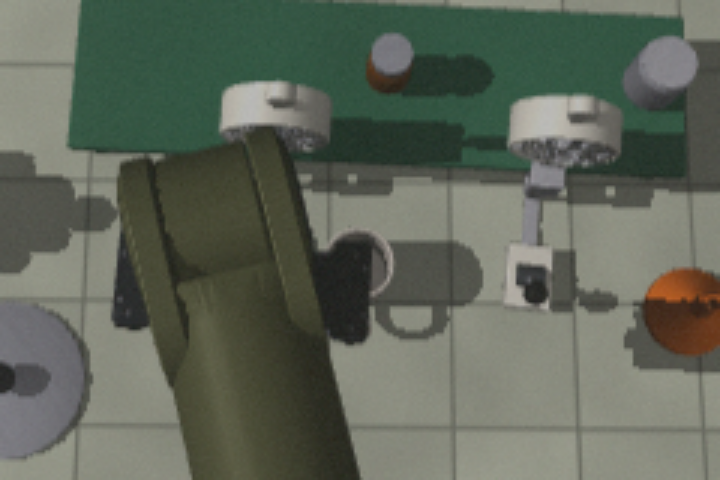

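Emit:
step_arm(deltas=[[-1, 0.05, 0, 0, 0], [-1, 0.1, 0, 0, 0], [-1, 0.15, 0, 0, 0], [-1, 0.2, 0, 0, 0], [-1, 0.24, 0, 0, 0], [-1, 0.265, 0, 0, 0], [-1, 0.277, 0, 0, 0], [-1, 0.277, 0, 0, 0], [-1, 0.277, 0, 0, 0]])

```text
time_s: 24.55
tool_pos: [0.4555, 0.1073, 0.0706]
tool_rot: [-79.0, 89.9, 7.9]
force: [-0.0, 0.2, 0.2]
grip_width: 0.0005
```

Emit:
step_arm(deltas=[[-1, 0, -0.008, 0, 0], [-1, 0, -0.016, 0, 0], [-1, 0, -0.024, 0, 0], [-1, 0, -0.032, 0, 0], [-1, 0, -0.04, 0, 0], [-1, 0, -0.045, 0, 0], [-1, 0, -0.045, 0, 0], [-1, 0, -0.045, 0, 0]])

```text
time_s: 25.55
tool_pos: [0.4997, 0.1045, 0.0695]
tool_rot: [-99.2, 90.0, -12.3]
force: [0.6, 0.9, 0.2]
grip_width: 0.0006
```

Run:
```python
from h import *
plan([.531,.103,.067],-3.1)
im,d=read_camera('side'); cv2.imwrite('pics/c.png',cv2.resize(im[100:300,180:460],(784,560))[...,::-1])
```

```text
t 25.55 pos [0.4997 0.1045 0.0695] F [0.57 0.92 0.18] w 0.0006 axes [[0.001, -0.999, 0.053], [-0.0, 0.053, 0.999], [-1.0, -0.001, -0.0]] plan [[0.0025, -0.0313, 0.0002], np.float64(0.04)]
```

View pics/c.png

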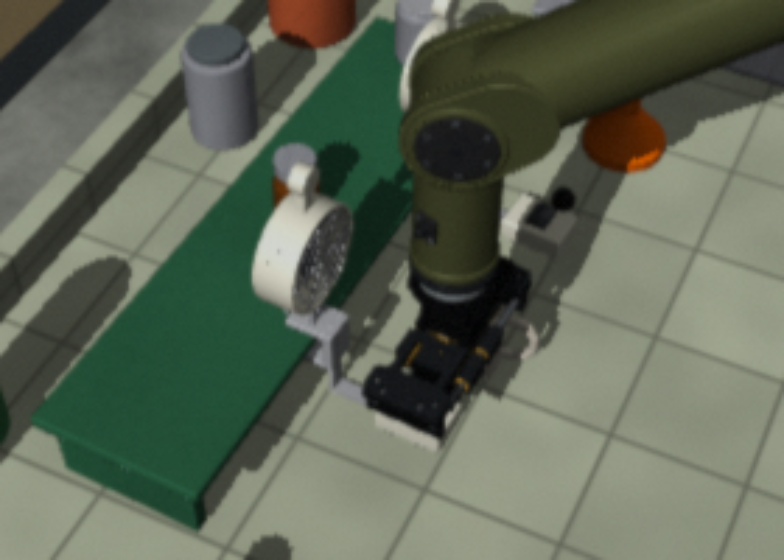

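Emit:
step_arm(deltas=[[-1, 0, -0.006, 0, 0], [-1, 0, -0.012, 0, 0], [-1, 0, -0.018, 0, 0], [-1, 0, -0.024, 0, 0], [-1, 0, -0.028, 0, 0], [-1, 0, -0.028, 0, 0], [-1, 0, -0.028, 0, 0]])

```text
time_s: 26.48
tool_pos: [0.5276, 0.103, 0.0696]
tool_rot: [-112.5, 90.0, -25.6]
force: [-1.1, -0.6, -0.2]
grip_width: 0.0004
```

Emit:
step_arm(deltas=[[-1, 0, -0.002, 0, 0], [-1, 0, -0.003, 0, 0], [-1, 0, -0.003, 0, 0], [-1, 0, -0.003, 0, 0]])

```text
time_s: 26.98
tool_pos: [0.5297, 0.103, 0.0693]
tool_rot: [107.6, 89.9, -165.5]
force: [-3.8, 0.3, 0.7]
grip_width: 0.0005
```

Emit:
step_arm(deltas=[[-1, 0, -0.001, 0, 0], [-1, 0, -0.002, 0, 0], [-1, 0, -0.002, 0, 0], [-1, 0, -0.002, 0, 0]])

```text
time_s: 27.48
tool_pos: [0.5301, 0.103, 0.069]
tool_rot: [101.5, 89.7, -171.6]
force: [-7.9, 0.0, 3.2]
grip_width: 0.0003
```

Firm end stop reached. Back off, rise, and verify.

Emit:
step_arm(deltas=[[-1, 0, 0.015, 0, 0], [-1, 0, 0.05, 0, 0], [-1, 0, 0.075, 0, 0], [-1, -0.05, 0.075, 0, 0], [-1, -0.11, 0.075, 0, 0], [-1, -0.17, 0.075, 0, 0], [-1, -0.23, 0.075, 0, 0], [-1, -0.28, 0.075, 0, 0], [-1, -0.28, 0.075, 0, 0]])

```text
time_s: 28.6
tool_pos: [0.4598, 0.1076, 0.3547]
tool_rot: [-81.4, 89.3, 5.6]
force: [-0.8, 0.5, -0.9]
grip_width: 0.0003
```

Run:
```python
from h import *
plan([.45,.1,.35])
for c in ['top','side','wrist']:
    im,d=read_camera(c); W=cloud(c,d).reshape(-1,3); I=im.reshape(-1,3)
    B=lambda x,y:(abs(W[:,0]-x)<.06)&(abs(W[:,1]-y)<.025)&(W[:,2]>.053)&(W[:,2]<.09)
    G=lambda x,y:(abs(W[:,0]-x)<.02)&(abs(W[:,1]-y)<.05)&(W[:,2]>.245)&(W[:,2]<.285)
    for n,m in dict(gripL=G(.654,.095),gripR=G(.6425,-.195),ballL=B(.525,.105),ballR=B(.515,-.184)).items():
        if m.any(): print(c,n,m.sum(),np.round(W[m].mean(0),4))
    if c!='wrist':
      for t in ['cup','funnel','pan_lid','carousel','jar']:
        for r in regions_of(c,t)[:1]:
            m=(r['pixels']&(d>0)).ravel(); print(c,t,round(r['p'],2),np.round(np.median(W[m],0),3),np.round(np.percentile(W[m],[2,98],axis=0),3).tolist())
    if c=='side': cv2.imwrite('pics/d.png',cv2.resize(im[80:280,180:460],(784,560))[...,::-1])
```

```text
t 28.6 pos [0.4598 0.1076 0.3547] F [-0.78  0.46 -0.88] w 0.0003 axes [[0.012, -0.999, 0.053], [0.001, 0.053, 0.999], [-1.0, -0.012, 0.002]] plan [[0.0045, 0.0094, -0.0081]]
top gripL 77 [0.6527 0.0823 0.2704]
top gripR 82 [ 0.642  -0.1933  0.2703]
top ballR 52 [ 0.4951 -0.1825  0.0748]
top cup 0.62 [ 0.532 -0.019  0.042] [[0.49, -0.03, 0.001], [0.558, 0.01, 0.089]]
top funnel 0.89 [ 0.478 -0.352  0.031] [[0.438, -0.402, 0.001], [0.525, -0.316, 0.094]]
top pan_lid 0.57 [0.402 0.381 0.013] [[0.327, 0.305, 0.0], [0.481, 0.462, 0.044]]
top carousel 0.88 [0.58  0.485 0.086] [[0.521, 0.43, 0.009], [0.649, 0.552, 0.168]]
top jar 0.59 [ 0.72  -0.026  0.161] [[0.705, -0.047, 0.109], [0.746, -0.005, 0.168]]
side gripL 111 [0.6502 0.0896 0.2661]
side gripR 90 [ 0.6401 -0.1875  0.2654]
side ballL 78 [0.5501 0.1076 0.0718]
side ballR 60 [ 0.4921 -0.1754  0.0716]
side cup 0.95 [0.517 0.011 0.052] [[0.455, -0.029, 0.006], [0.555, 0.046, 0.087]]
side funnel 0.81 [ 0.476 -0.339  0.029] [[0.437, -0.377, 0.001], [0.524, -0.311, 0.091]]
side carousel 0.97 [0.576 0.512 0.08 ] [[0.518, 0.443, 0.002], [0.648, 0.57, 0.167]]
side jar 0.59 [ 0.73  -0.017  0.161] [[0.709, -0.043, 0.118], [0.744, 0.0, 0.166]]
wrist ballL 138 [0.5437 0.1039 0.0706]
wrist ballR 287 [ 0.4901 -0.1756  0.0717]
```

View pics/d.png

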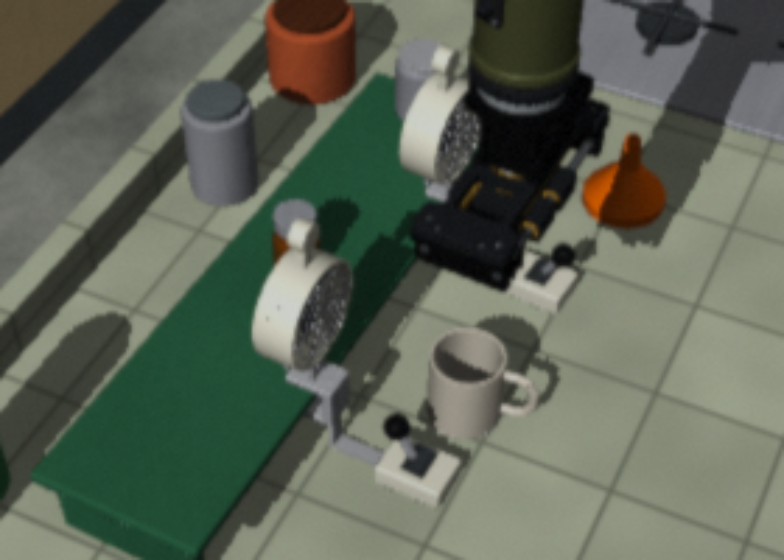

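```bash
python3 -c "
from h import *
print(env.sign_off())"
```

```text
the job is handed in; nothing more can be done
None
```

The worn fan is the robot's left one. It now rests over to the right with its toggle off, and the job is handed in at about 29 s of the 64 s allowed.

- **Right fan (sound):** I rocked it left, then right. It pushed back at about 2 N a mm both ways and sprang back. Its grip ended within about 1 mm of its start, and its toggle is still on.
- **Left fan (worn):** It moved freely over roughly 27 mm, a little more than the 24 mm described. It then pushed back firmly at each end, and I leaned on it with about 5–6 N.
- **Where it rests:** Its grip lies about 16 mm right of its starting lean, which I estimate at about 13 mm right of centre.
- **Toggle:** I pushed it away from the robot until it met the end stop, at about 8 N. The side camera showed the ball had moved about 47 of its 48 mm.

**Last checks:**
- The gripper is clear of everything.
- Funnel, carousel and jar read within about 10 mm of their first positions.
- The lid was seen only by the top camera, and had not moved.
- The mug agreed in the side view; the arm partly hid it in the top view.

I lowered the gripper onto the right fan about 7 mm off centre, which briefly nudged its grip with about 3.4 N before I re-centred. That is well under the harm limit.

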